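Crack a hinged mould open with the pry bar

TASK

Crack the hinged mould open and leave it standing on its stay: with a fingertip push the yellow safety strap round by its black knob until it is clear of the upper plate, then press down the red grip of the pry bar until the plate has risen and the brass spring stay has snapped in under its side pin, and let go so that the stay carries the plate. Only push and press: leave the bar lying in its fulcrum, do not touch the plate while it is raised, and leave the other things on the bench alone.

Things in the scene. Friction and masses are not known exactly. Their poses are not given: they have to be found in the camera images.
- mould: Fixed steel hinged mould. Origin on the bench below the middle of its front face; x from the front face back to the hinge, y along the front face, z up. Base plate x -80 to 170, y -118 to 118, 12 mm thick; mould x 0 to 140, y -100 to 100; parting line z 76, top of the shut upper plate z 104 mm. The bar lies along -x at y 0; the fulcrum's grey cheeks (y +-22) reach z 92.
- upper_plate (a joint): Angle of the hinged steel upper plate (about 6.5 kg) in rad: 0 shut, grows as its front edge rises. Resting on the stay it reads about 0.083 (front edge open about 12 mm). Its weight shuts it when nothing holds it up.
- plate_front (a point): Middle of the front lower edge of the upper plate, at the parting line, above the pry slot that takes the toe of the bar.
- stay (a joint): Brass spring stay, a strut 14 mm wide and 76 mm high on the mould's -y side. Rad: about 0 while it leans on the side pin of the shut plate; once the plate has risen past about 0.09 rad its spring swings it under the pin, to its stop at 0.165, and it then carries the plate. It needs no touching.
- strap (a joint): Yellow safety strap, rad: 0 = across the upper plate, locking it shut; grows counter-clockwise seen from above (from the mould's x towards its y); starts at 0 to 0.15; clear of the plate from about 1.15; stop at 1.65, along the front face. It stays where it is left and needs about 1 N at its knob.
- strap_knob (a point): Centre of the upright black knob on the strap: 15 mm across, from 122 to 139 mm above the bench (its middle, this point, at about 130). It travels on a circle of 41 mm radius about strap_pivot. The strap's own top is at 113 mm.
- strap_pivot (a point): Centre of the strap's pivot, 113 mm above the bench; its screw head, 18 mm across, stands 6 mm higher.
- pry_bar: Loose steel pry bar, 376 mm long, 22 wide, 12 thick, lying on the fulcrum with its toe in the pry slot. Origin at its underside over the fulcrum; x along the bar to the toe (66 mm away), z through its top. The long end with the red grip reaches 310 mm along -x, at first rising by about 0.1 rad. Lugs below it and cheeks beside it keep it in the fulcrum.
- bar_grip (a point): Middle of the top of the red grip (100 mm long, 30 wide, 18 thick), 265 mm from the fulcrum, at first about 115 mm above the bench. Pressed straight down with about 5 to 10 N it raises the plate: the stay snaps in after about 60 mm; some 25 mm more does no harm. When let go with the stay in, the bar stays about there.
- fulcrum (a point): Top of the fulcrum's cross pin, 52 mm in front of the mould, 74 mm above the bench; the bar's underside rests on it.
- bar_seat (a point): Point on the bar's underside that lies on the fulcrum (the origin of the bar).
- insert: Bystander, loose: steel core insert block 36x50x25 mm; origin at the middle of its underside. To be left alone.
- bushing_a: Bystander, loose: flanged steel guide bushing, 32 mm across, 34 mm high, standing; origin at the middle of its underside. To be left alone.
- bushing_b: Bystander, loose: second flanged steel guide bushing, 32 mm across, 34 mm high, standing; origin at the middle of its underside. To be left alone.
- hex_key: Bystander, loose: black bent hex key lying flat, 125x45x12 mm; origin at the middle of its underside. To be left alone.
- magnet_base: Bystander, loose: grey magnet block with red knob, 41x61x51 mm; origin at the middle of its underside. To be left alone.
- screwdriver: Bystander, loose: red-handled screwdriver, 204x26x28 mm; origin at the middle of its underside. To be left alone.

How it is judged:
By the outcome, as a careful person would: the job done as asked, in the order asked, and still so for the second after the job is handed in, with the robot touching nothing.
It also fails if it takes over 54 s, if anything falls off the work surface, if the arm or the gripper's body presses on something with over 40 N, if the wrist force passes 120 N, or if a joint passes its speed limit or range.

ROBOT

A 6-joint arm with a two-finger parallel gripper is mounted at the origin on the work surface; the furniture and walls round the work are solid. World frame = base frame: x ahead of the robot, y to its left, z up, the work surface at z = 0. Lengths are in mm, angles in rad, forces in N, time in s.
With the tool pointing down it reaches from about 275 to 1000 mm from the base axis. Payload 8.4 kg.
Tool frame: the origin (TCP) lies on the centre line of the jaws, within the pads' length; the fingertips stand r.tip_reach ahead of it and the grasp point (between the pads) lies 11 mm behind it (r.tip_reach is the distance from the TCP to the fingertips, in mm); z points along the fingers, y is the line along which they close (so a half turn about z gives the same grasp; the last joint's range is limited). The gripper opens to 85 mm and grips with 20 to 120 N. Pads are 22 mm wide; open, the fingers measure 114 mm over their backs; the gripper's body (76 mm by 85 mm) begins 54 mm behind the grasp point. The pads swing forward as they close: fully open they stand 13 mm farther back than shut.
Start: joints at [1.344, 0.353, 1.633, -0, 1.155, -0.002], TCP at [139.318, 609.277, 239.281] pointing down, gripper open.
Joint ranges: [-2.63, 2.63], [-0.92, 2.1], [0.06, 2.66], [-1.3, 4.44], [0, 2.69], [-3.02, 3.02]. Speed limits (rad/s): [2.22, 2.22, 2.79, 3.14, 3.14, 3.14].

INTERFACE

Orientations are given as [roll, pitch, yaw] about the fixed x, y, z axes, in that order (R = Rz(yaw) Ry(pitch) Rx(roll)).
In Python, from rig import r gives the robot as it stands.
- The arm moves only by the tool carry_out, never from a script. Its argument "targets" is a list of rows, each an object with "dp": the shift along the tool's x, y, z in mm, a list of three; "yaw": the turn about the tool's z in degrees. A call has 1 to 12 rows; each row is the pose to reach, as a shift and turn from the pose commanded when the call began, along the tool's axes at that moment; what a row does not reach only later rows make up. A row lasts 1/8 s, in which the tool goes at most 62.5 mm and 10.7 degrees, less where a joint would pass 70% of its speed; a pose out of reach is approached as far as the arm can. A call with a gripper value outside its range is refused whole. "fingers" is the opening, from -1 (shut) to 1 (fully open), so that 0 is half open, set as the call begins (left out, the last holds). The fingers move at their own pace and stop on an object; "grip_force" is the grip in N (left out, the last holds). Time passes only in rows, so rows that repeat a pose let the fingers close. It gives the time, the measured TCP pose, the force, the opening and the grip force at its end, in the units of the state.
- r.sense(): the state, without advancing time (a new reading comes with each control period).
- r.grab_frame(name): name is "scene" or "top"; returns the picture (480x640x3 uint8, red, green, blue); there is no depth.
- r.get_calibration(name): a dict with "fx", "fy", "cx", "cy" (pixels), "dist_coeffs" ([k1, k2, p1, p2, k3] as OpenCV has them; the pictures are not rectified), "rvec" (rotation vector, rad) and "tvec" (3), from world to camera coordinates, as OpenCV has them. Camera axes: x right, y down, z forward; pixel columns grow to the right and rows downward; lengths in mm; the calibration is good to about 2 mm. A picture is of the moment at which its call begins. get_calibration takes no time and is no camera call.
- r.sign_off(): hands the job in; it is judged then, once.
The state is a dict: "clock": time; "qpos": joint angles; "qvel": joint speeds; "joint_efforts": joint torques, N m; "eef_pos": TCP position; "tcp_rot": TCP orientation; "contact_force": force on the tool from outside, world axes, zero at the start; "wrist_torque": the same for the moment, N m; "opening": opening from 0.0 (shut) to 1.0 (fully open); "grasp_force": force on a finger pad.
Only numpy, scipy, OpenCV 4.12 (cv2) and the standard library are available. Lean on these libraries where they do the work, as an engineer would, in place of code of your own. Each camera call takes 0.05 s, during which the arm holds its last target. There are 200 camera calls.

## Working session

There is one attempt and no reset: what is moved stays moved. The work goes in short steps, Python scripts to look and compute and a tool call to move; the robot and the scene stay as the last step left them, time stands still between calls to the robot, and variables do not carry over. Pictures are saved under pics/ and viewed, at most 10 in all, crops included, and the job is handed in when it is done.

Besides the shell and the picture viewer there is one more tool, called as a command line: name --argument value ..., lists and objects as JSON in quotes. carry_out: Moves the arm, as the interface text tells. Its arguments: {"type":"object","properties":{"targets":{"type":"array","items":{"type":"object","properties":{"dp":{"type":"array","items":{"type":"number"}},"yaw":{"type":"number"}}}},"fingers":{"type":"number"},"grip_force":{"type":"number"}},"required":["targets"]}

```bash
mkdir -p pics; python3 - <<'E'
from rig import r
import cv2
for n in("scene","top"):
    cv2.imwrite(f"pics/{n}0.png",r.grab_frame(n)[:,:,::-1]); c=r.get_calibration(n); print(n,c)
s=r.sense(); print(s, r.tip_reach)
E
```

```text
scene {'fx': 461.6012221136592, 'fy': 461.6012221136592, 'cx': 316.2599348774662, 'cy': 234.56253540244953, 'dist_coeffs': array([-0.04280015,  0.        ,  0.        ,  0.        ,  0.        ]), 'rvec': array([ 1.95321788, -0.79192   ,  0.4774687 ]), 'tvec': array([-443.14061667,  284.81462264,  815.82419625])}
top {'fx': 521.2578505148975, 'fy': 521.2578505148975, 'cx': 320.8585220462433, 'cy': 238.76914170203403, 'dist_coeffs': array([-0.06038364,  0.        ,  0.        ,  0.        ,  0.        ]), 'rvec': array([ 2.19788532, -2.15163151,  0.13313813]), 'tvec': array([ -69.20529606,  581.08344986, 1350.72122572])}
{'clock': 0.1, 'qpos': array([ 1.34358906e+00,  3.53628069e-01,  1.63407689e+00, -4.58442615e-05,
        1.15519432e+00, -2.40308579e-03]), 'qvel': array([ 2.14420280e-04, -2.63282061e-03, -9.00161963e-05, -1.67170058e-03,
        2.18384115e-03,  1.63162384e-03]), 'joint_efforts': array([ 1.66426180e-03, -6.06359696e+01, -3.42819536e+01,  2.21865239e-04,
        3.83817038e-03,  1.38344734e-05]), 'eef_pos': array([139.24123289, 608.85265277, 238.59870332]), 'tcp_rot': array([-3.14028594e+00,  3.87774392e-05,  2.91680703e+00]), 'contact_force': array([-0.13792531, -0.2196455 ,  0.43738467]), 'wrist_torque': array([-0.01233546, -0.0115119 ,  0.03664225]), 'grasp_force': 0.0, 'opening': 1.0000031044361324} 8.0
```

View pics/scene0.png

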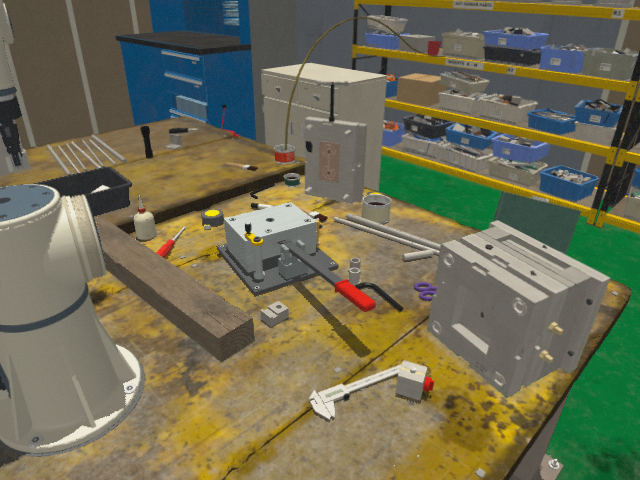

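View pics/top0.png

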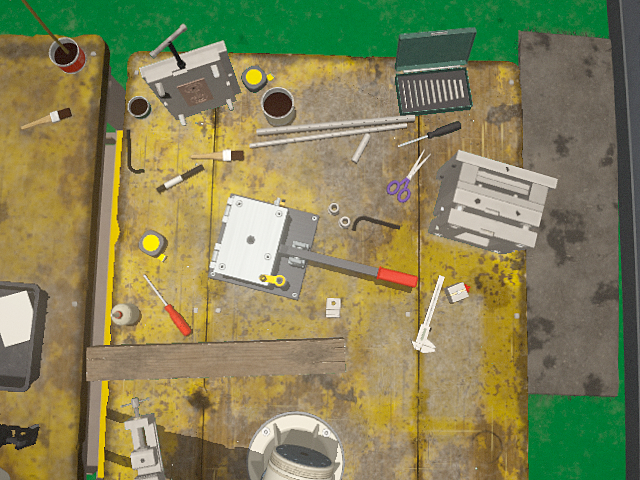

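```bash
cat > h.py <<'E'
import cv2, numpy as np
from rig import r
def ray(n,uv):
    c=r.get_calibration(n);K=np.array([[c['fx'],0,c['cx']],[0,c['fy'],c['cy']],[0,0,1]])
    R=cv2.Rodrigues(c['rvec'])[0];p=cv2.undistortPoints(np.array([[uv]],float),K,c['dist_coeffs']).ravel()
    return -R.T@c['tvec'], R.T@np.array([p[0],p[1],1])
def onz(n,uv,z):
    o,d=ray(n,uv);return o+d*(z-o[2])/d[2]
def two(a,b):
    (o,d),(p,e)=ray("scene",a),ray("top",b)
    s=np.linalg.lstsq(np.c_[d,-e],p-o,rcond=None)[0];x,y=o+s[0]*d,p+s[1]*e
    return (x+y)/2,np.linalg.norm(x-y)
def px(n,P):
    c=r.get_calibration(n);K=np.array([[c['fx'],0,c['cx']],[0,c['fy'],c['cy']],[0,0,1]])
    return cv2.projectPoints(np.array([P],float),c['rvec'],c['tvec'],K,c['dist_coeffs'])[0].ravel()
E
python3 - <<'E'
from h import *
t=cv2.imread("pics/top0.png");s=cv2.imread("pics/scene0.png")
a=cv2.resize(t[180:310,200:430],None,fx=3.4,fy=3.4,interpolation=cv2.INTER_CUBIC)
b=cv2.resize(s[190:320,210:390],None,fx=4.4,fy=4.4,interpolation=cv2.INTER_CUBIC)
cv2.imwrite("pics/ta.png",a);cv2.imwrite("pics/sa.png",b)
for n,im in(("top",t),("scene",s)):
    h=cv2.cvtColor(im,cv2.COLOR_BGR2HSV)
    m=(((h[...,0]<5)|(h[...,0]>174))&(h[...,1]>160)&(h[...,2]>100)).astype('uint8')
    k,l,st,c=cv2.connectedComponentsWithStats(m)
    for i in range(1,k):
        if st[i,4]>100: print(n,st[i],c[i],onz(n,c[i],115).round(1))
E
```

```text
top [377 267  41  20 412] [397.01699029 277.03398058] [ 482.3 -246.4  115. ]
scene [157 240  17  18 143] [165.48251748 248.31468531] [295.2 157.7 115. ]
scene [335 279  40  32 602] [354.49335548 295.01495017] [ 471.2 -256.5  115. ]
scene [423 377  11  14 102] [427.71568627 383.91176471] [ 381.1 -484.   115. ]
```

View pics/ta.png

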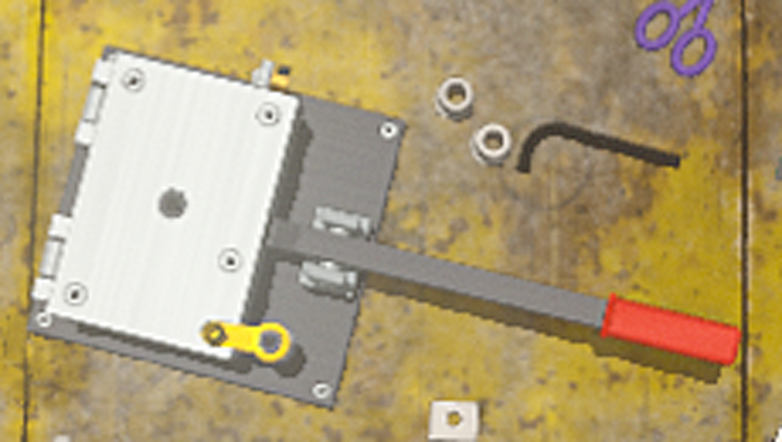

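View pics/sa.png

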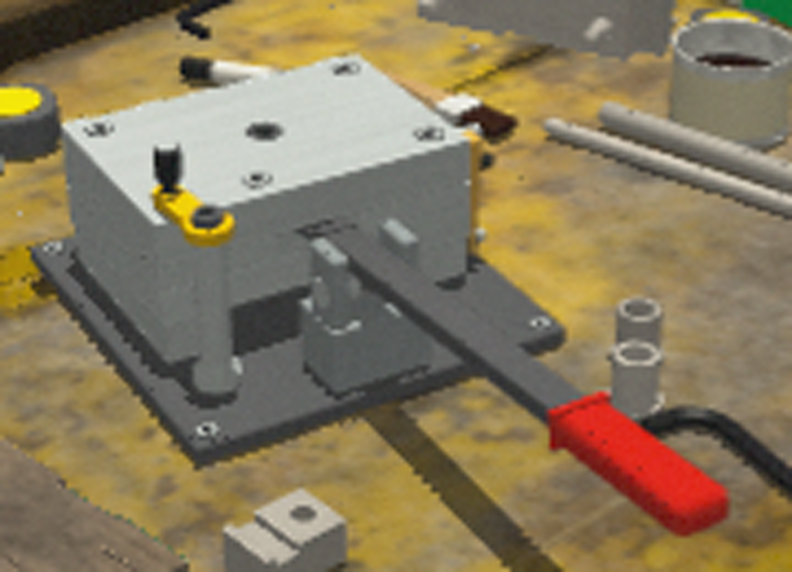

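```bash
python3 - <<'E'
from h import *
f=lambda u,v:(u/3.4+200,v/3.4+180)
g=lambda u,v:(u/4.4+210,v/4.4+190)
print("knob",two(g(168,168),f(213,333)),onz("top",f(213,333),137))
print("piv",two(g(210,213),f(270,343)),onz("top",f(270,343),119))
print("grip0",onz("top",f(606,315),110),onz("top",f(738,343),120))
print("cheeks",onz("top",f(342,221),90),onz("top",f(330,279),90))
print("corners base",[onz("top",f(*p),12).round(0) for p in((108,50),(404,122),(332,408),(30,330))])
print("plate",[onz("top",f(*p),104).round(0) for p in((108,50),(298,97),(238,355),(48,310))])
print("hex",[onz("top",f(*p),6).round(0) for p in((680,161),(523,170),(540,127))], "scr",onz("top",f(700,75),5),"ins",onz("top",f(455,418),25),
 "bush",onz("top",f(492,143),34),onz("top",f(455,98),34))
E
```

```text
knob (array([473.3624543 ,  84.32062756, 129.44837524]), np.float64(1.5660567341594847)) [472.51524986  84.07177974 137.        ]
piv (array([468.07281578,  43.2217685 , 120.16487941]), np.float64(3.4906404453808344)) [466.70499982  44.34303647 119.        ]
grip0 [ 492.4335898  -200.16933236  110.        ] [ 473.56500731 -295.48667443  120.        ]
cheeks [559.17510158  -4.89471018  90.        ] [515.73538739   2.96001495  90.        ]
corners base [array([699., 187.,  12.]), array([647., -50.,  12.]), array([420.,   1.,  12.]), array([475., 239.,  12.])]
plate [array([682., 172., 104.]), array([650.,  30., 104.]), array([458.,  68., 104.]), array([488., 209., 104.])]
hex [array([ 621., -272.,    6.]), array([ 611., -146.,    6.]), array([ 646., -159.,    6.])] scr [ 691.35208578 -287.76329531    5.        ] ins [413.98784864 -94.51602853  25.        ] bush [ 628.19635716 -119.25820697   34.        ] [663.11261052 -89.69665009  34.        ]
```

Crop `ta`: knob at top-view px (263,278), pivot at (279,281), and grip spanning (378,273)–(417,281). The knob triangulates to z≈129 and lies 41 mm from the pivot. Both match the given sizes. Next I move above the strap with the fingers shut.

carry_out --targets '[{"dp":[-40,-36,0]},{"dp":[-80,-73,0]},{"dp":[-120,-110,0]},{"dp":[-160,-147,0]},{"dp":[-200,-184,0]},{"dp":[-240,-220,0]},{"dp":[-280,-257,0]},{"dp":[-320,-294,0]},{"dp":[-360,-331,0]},{"dp":[-400,-367,0]},{"dp":[-440,-404,0]},{"dp":[-473,-435,0]}]' --fingers -1 --grip_force 20

```text
schema error: expected keys dp, yaw
```

carry_out --targets '[{"dp":[0,0,0]},{"dp":[0,0,0]}]'

```text
schema error: expected keys dp, yaw
```

```bash
python3 - <<'E'
from h import *
s=r.sense();print(s['clock'],s['eef_pos'],s['tcp_rot'],s['contact_force'],s['opening'],r.tip_reach)
E
```

```text
0.1 [139.24123289 608.85265277 238.59870332] [-3.14028594e+00  3.87774392e-05  2.91680703e+00] [-0.13792531 -0.2196455   0.43738467] 1.0000031044361324 8.0
```

carry_out --targets '[{"dp":[-40,-36,0],"yaw":0},{"dp":[-80,-73,0],"yaw":0},{"dp":[-120,-110,0],"yaw":0},{"dp":[-160,-147,0],"yaw":0},{"dp":[-200,-184,0],"yaw":0},{"dp":[-240,-220,0],"yaw":0},{"dp":[-280,-257,0],"yaw":0},{"dp":[-320,-294,0],"yaw":0},{"dp":[-360,-331,0],"yaw":0},{"dp":[-400,-367,0],"yaw":0},{"dp":[-440,-404,0],"yaw":0},{"dp":[-473,-435,0],"yaw":0}]' --fingers -1 --grip_force 20

```text
clock: 1.6
eef_pos: [504.2, 77.9, 239.1]
tcp_rot: [-3.141, -0.0, 2.916]
contact_force: [-0.2, 0.8, -0.0]
opening: -0.003
grasp_force: 0.0
```

carry_out --targets '[{"dp":[0,0,0],"yaw":0},{"dp":[0,0,0],"yaw":0}]'

```text
clock: 1.85
eef_pos: [502.9, 79.9, 238.9]
tcp_rot: [-3.141, -0.001, 2.916]
contact_force: [0.1, 1.3, -0.2]
opening: 0.001
grasp_force: 0.0
```

```bash
python3 - <<'E'
from h import *
s=r.sense();print(s['clock'],s['eef_pos'],s['tcp_rot'],s['contact_force'],s['opening'],r.tip_reach)
E
```

```text
1.85 [502.87894494  79.85174738 238.8760564 ] [-3.14149263e+00 -1.18510757e-03  2.91598713e+00] [ 0.10337588  1.27041408 -0.17495019] 0.0008056817718559707 8.0
```

carry_out --targets '[{"dp":[0,0,25],"yaw":-2},{"dp":[0,0,50],"yaw":-4},{"dp":[0,0,75],"yaw":-5},{"dp":[0,0,95],"yaw":-5},{"dp":[0,0,105],"yaw":-5},{"dp":[0,0,105],"yaw":-5},{"dp":[0,0,105],"yaw":-5}]'

```text
clock: 2.72
eef_pos: [503.8, 80.1, 135.0]
tcp_rot: [3.141, 0.001, 3.004]
contact_force: [-0.1, 0.2, 1.0]
opening: -0.001
grasp_force: 0.0
```

```bash
python3 - <<'E'
from h import *
s=r.sense();print(s['eef_pos'],s['tcp_rot'],s['contact_force'])
t=r.grab_frame("top")[180:310,200:330,::-1];q=r.grab_frame("scene")[170:300,200:330,::-1]
cv2.imwrite("pics/b.png",cv2.resize(np.hstack([t,q]),None,fx=3,fy=3,interpolation=cv2.INTER_CUBIC))
p=s['eef_pos']+[0,0,-8]; print("tip px scene",px("scene",p))
a=np.radians(82.3);piv=np.array([467.5,43.8])
c,sn=np.cos(s['tcp_rot'][2]),np.sin(s['tcp_rot'][2]);X=np.array([c,sn]);Y=np.array([sn,-c])
for d in range(0,86,10):
    A=a+np.radians(min(d,80));e=np.array([np.cos(A),np.sin(A)]);t=np.array([-e[1],e[0]])
    C=piv+41*e-18.5*t-s['eef_pos'][:2];print(d,(X@C).round(1),(Y@C).round(1))
E
```

```text
[503.80583819  80.14719163 134.98216853] [3.14129769e+00 9.25472900e-04 3.00448100e+00] [-0.14449195  0.15902406  0.96193056]
tip px scene [259.10050828 225.60317011]
0 12.6 0.1
10 20.0 2.7
20 27.8 3.9
30 35.6 3.8
40 43.3 2.3
50 50.6 -0.5
60 57.4 -4.5
70 63.3 -9.6
80 68.2 -15.7
```

View pics/b.png

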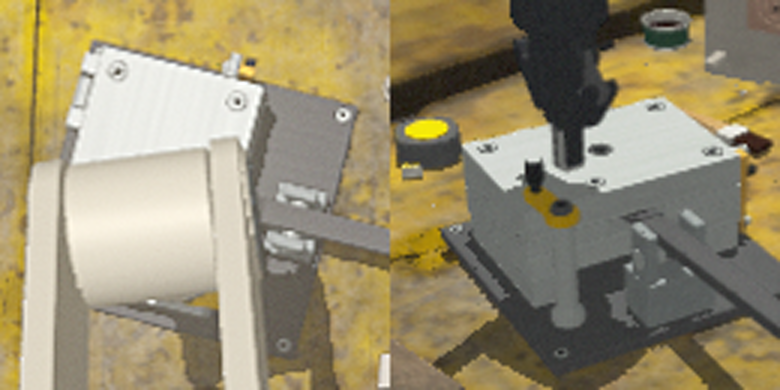

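The shut fingertip shows in the scene view at px (258,225), close to the predicted (259,226). It is beside the knob at the right height. Next I sweep the knob round its circle, turning the tool with it.

carry_out --targets '[{"dp":[12,0,0],"yaw":0},{"dp":[18.5,2.5,0],"yaw":-8},{"dp":[24.5,3.5,0],"yaw":-16},{"dp":[31,4,0],"yaw":-24},{"dp":[37,3.5,0],"yaw":-32},{"dp":[43.5,2.5,0],"yaw":-40},{"dp":[49,0,0],"yaw":-48},{"dp":[55,-3,0],"yaw":-56},{"dp":[60,-6.5,0],"yaw":-64},{"dp":[64.5,-11,0],"yaw":-72},{"dp":[68,-15.5,0],"yaw":-80},{"dp":[68,-15.5,0],"yaw":-80}]'

```text
clock: 4.32
eef_pos: [433.2, 73.6, 134.5]
tcp_rot: [3.142, 0.0, -1.884]
contact_force: [-0.2, 0.6, 0.3]
opening: -0.002
grasp_force: 0.0
```

```bash
python3 - <<'E'
from h import *
s=r.sense();print(s['eef_pos'],s['tcp_rot'],s['contact_force'])
q=r.grab_frame("scene")[170:300,200:330,::-1]
cv2.imwrite("pics/c.png",cv2.resize(q,None,fx=3,fy=3,interpolation=cv2.INTER_CUBIC))
E
```

```text
[433.2143394   73.61614464 134.48426397] [ 3.14156928e+00  2.55918197e-05 -1.88419836e+00] [-0.19035725  0.62990118  0.34744145]
```

View pics/c.png

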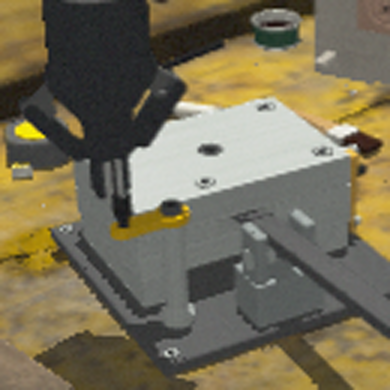

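The strap now lies along the front face, with the knob at scene px (241,242). I back off and lift before checking it.

carry_out --targets '[{"dp":[-6,0,0],"yaw":0},{"dp":[-12,0,0],"yaw":0},{"dp":[-12,0,-30],"yaw":0},{"dp":[-12,0,-70],"yaw":0},{"dp":[-12,0,-90],"yaw":10},{"dp":[-12,0,-90],"yaw":20},{"dp":[-12,0,-90],"yaw":30},{"dp":[-12,0,-90],"yaw":40},{"dp":[-12,0,-90],"yaw":50},{"dp":[-12,0,-90],"yaw":60},{"dp":[-12,0,-90],"yaw":70},{"dp":[-12,0,-90],"yaw":80}]'

```text
clock: 5.88
eef_pos: [437.7, 85.6, 224.2]
tcp_rot: [-3.142, -0.0, 2.998]
contact_force: [-0.9, 0.5, -0.1]
opening: 0.0
grasp_force: 0.0
```

```bash
python3 - <<'E'
from h import *
s=r.sense();print(s['eef_pos'],s['tcp_rot'],s['qpos'])
q=r.grab_frame("scene")
for th in (1.15,1.3,1.45,1.6):
    a=np.radians(77.6)+th;print(th,px("scene",[467.5+41*np.cos(a),43.8+41*np.sin(a),139]))
g=cv2.cvtColor(q,cv2.COLOR_RGB2GRAY)[225:255,225:265]
print(g[::2,::1])if 0 else None
m=(g<45).astype('uint8');k,l,st,c=cv2.connectedComponentsWithStats(m)
print(st[1:]+[225,225,0,0,0],c[1:]+[225,225])
c,sn=np.cos(s['tcp_rot'][2]),np.sin(s['tcp_rot'][2]);d=np.array([483,-250])-s['eef_pos'][:2]
print("to grip",c*d[0]+sn*d[1],sn*d[0]-c*d[1])
E
```

```text
[437.72026998  85.64627212 224.18474353] [-3.14156277e+00 -2.66174546e-04  2.99767451e+00] [ 1.89815931e-01  8.76087690e-02  2.01489471e+00  6.83918532e-05
  1.03935045e+00 -1.23709692e+00]
1.15 [238.23204059 232.36675959]
1.3 [238.40729468 233.62202496]
1.45 [238.98874824 234.8369552 ]
1.6 [239.96865967 235.98253338]
[[238 236   5  10  40]] [[240.175 239.85 ]]
to grip -92.95061890203255 -325.68214011113633
```

carry_out --targets '[{"dp":[-12,-40,0],"yaw":-1},{"dp":[-24,-82,0],"yaw":-2},{"dp":[-36,-125,0],"yaw":-3},{"dp":[-48,-168,0],"yaw":-3},{"dp":[-60,-210,0],"yaw":-3},{"dp":[-72,-252,0],"yaw":0},{"dp":[-83,-290,0],"yaw":2},{"dp":[-93,-326,15],"yaw":5},{"dp":[-93,-326,45],"yaw":5},{"dp":[-93,-326,70],"yaw":5},{"dp":[-93,-326,75],"yaw":5},{"dp":[-93,-326,75],"yaw":5}]'

```text
clock: 7.42
eef_pos: [485.4, -250.3, 149.5]
tcp_rot: [3.142, -0.0, 2.918]
contact_force: [-0.7, 1.0, -0.2]
opening: 0.003
grasp_force: 0.0
```

```bash
python3 - <<'E'
from h import *
s=r.sense();print(s['eef_pos'],s['tcp_rot'],s['contact_force'])
t=r.grab_frame("top");q=r.grab_frame("scene")
cv2.imwrite("pics/top1.png",t[:,:,::-1]);cv2.imwrite("pics/scene1.png",q[:,:,::-1])
a=t[200:330,220:350,::-1];b=q[190:320,250:380,::-1]
cv2.imwrite("pics/d.png",cv2.resize(np.hstack([a,b]),None,fx=3,fy=3,interpolation=cv2.INTER_CUBIC))
for th in (1.15,1.3,1.45,1.6):
    A=np.radians(77.6)+th;print(th,(px("top",[467.5+41*np.cos(A),43.8+41*np.sin(A),139])-[220,200])*3)
print("tip scene",(px("scene",s['eef_pos']+[0,0,-8])-[250,190])*3+[390,0])
E
```

```text
[ 485.4082696  -250.3154624   149.50872828] [ 3.14156604e+00 -1.52604953e-04  2.91804370e+00] [-0.67123636  0.99952321 -0.22061387]
1.15 [145.97487853 281.40052648]
1.3 [152.31305871 285.62566801]
1.45 [159.21928127 288.84832682]
1.6 [166.5373313  290.99500015]
tip scene [712.87850519 268.27475094]
```

View pics/d.png

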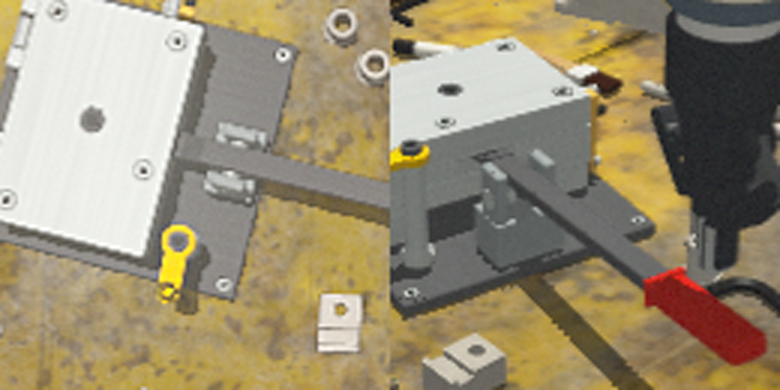

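In the top crop the strap points along the front face. The knob at (167,293) is about 1.55 rad, so it is clear of the plate. The tip is over the red grip. Now I press.

carry_out --targets '[{"dp":[2,-3,8],"yaw":0},{"dp":[2,-3,16],"yaw":0},{"dp":[2,-3,22],"yaw":0},{"dp":[2,-3,26],"yaw":0},{"dp":[2,-3,30],"yaw":0},{"dp":[2,-3,34],"yaw":0},{"dp":[2,-3,38],"yaw":0},{"dp":[2,-3,42],"yaw":0},{"dp":[2,-3,42],"yaw":0}]'

```text
clock: 8.65
eef_pos: [482.6, -253.2, 107.2]
tcp_rot: [-3.141, 0.0, 2.917]
contact_force: [-0.1, -3.5, 4.2]
opening: -0.001
grasp_force: 2.2
```

carry_out --targets '[{"dp":[0,0,4],"yaw":0},{"dp":[0,0,9],"yaw":0},{"dp":[0,0,14],"yaw":0},{"dp":[0,0,19],"yaw":0},{"dp":[0,0,24],"yaw":0},{"dp":[0,0,29],"yaw":0},{"dp":[0,0,34],"yaw":0},{"dp":[0,0,39],"yaw":0},{"dp":[0,0,44],"yaw":0},{"dp":[0,0,49],"yaw":0},{"dp":[0,0,53],"yaw":0},{"dp":[0,0,53],"yaw":0}]'

```text
clock: 10.15
eef_pos: [483.0, -252.8, 54.4]
tcp_rot: [3.141, 0.001, 2.916]
contact_force: [-0.0, -0.3, 6.9]
opening: 0.001
grasp_force: 3.4
```

```bash
python3 - <<'E'
from h import *
t=r.grab_frame("top");q=r.grab_frame("scene")
cv2.imwrite("pics/top2.png",t[:,:,::-1]);cv2.imwrite("pics/scene2.png",q[:,:,::-1])
a=t[180:310,210:340,::-1];b=q[190:320,250:380,::-1]
cv2.imwrite("pics/e.png",cv2.resize(np.hstack([a,b]),None,fx=3,fy=3,interpolation=cv2.INTER_CUBIC))
E
```

```text
(no output)
```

View pics/e.png

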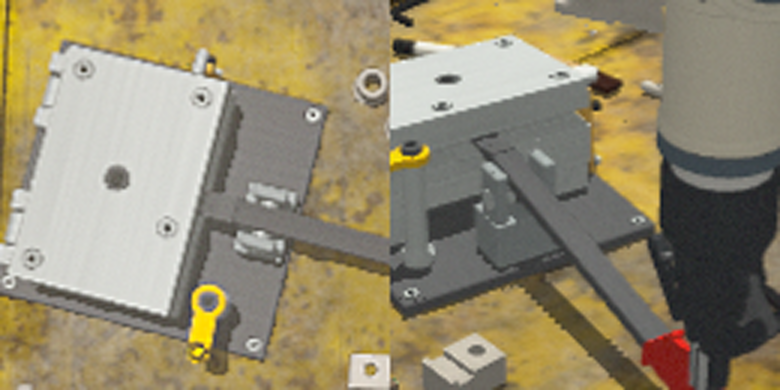

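The plate is clearly raised after 69 mm of travel, and the brass stay has gone from the plate's edge. I press a little more for margin, then ease off slowly.

carry_out --targets '[{"dp":[0,0,4],"yaw":0},{"dp":[0,0,8],"yaw":0},{"dp":[0,0,10],"yaw":0},{"dp":[0,0,10],"yaw":0},{"dp":[0,0,10],"yaw":0},{"dp":[0,0,7],"yaw":0},{"dp":[0,0,4],"yaw":0},{"dp":[0,0,0],"yaw":0},{"dp":[0,0,-4],"yaw":0},{"dp":[0,0,-8],"yaw":0},{"dp":[0,0,-12],"yaw":0},{"dp":[0,0,-12],"yaw":0}]'

```text
clock: 11.75
eef_pos: [482.4, -252.8, 66.4]
tcp_rot: [3.141, -0.0, 2.917]
contact_force: [-0.8, -1.4, 1.9]
opening: 0.004
grasp_force: 1.0
```

carry_out --targets '[{"dp":[0,0,-3],"yaw":0},{"dp":[0,0,-6],"yaw":0},{"dp":[0,0,-10],"yaw":0},{"dp":[0,0,-15],"yaw":0},{"dp":[0,0,-20],"yaw":0},{"dp":[0,0,-30],"yaw":0},{"dp":[0,0,-45],"yaw":0},{"dp":[0,0,-70],"yaw":0},{"dp":[0,0,-100],"yaw":0},{"dp":[0,0,-130],"yaw":0},{"dp":[0,0,-130],"yaw":0}]'

```text
clock: 13.12
eef_pos: [483.9, -253.8, 199.5]
tcp_rot: [-3.14, 0.005, 2.917]
contact_force: [0.9, 0.4, 0.3]
opening: -0.001
grasp_force: 0.0
```

```bash
python3 - <<'E'
from h import *
t=r.grab_frame("top");q=r.grab_frame("scene")
a=t[180:310,210:340,::-1];b=q[190:320,250:380,::-1]
cv2.imwrite("pics/f.png",cv2.resize(np.hstack([a,b]),None,fx=3,fy=3,interpolation=cv2.INTER_CUBIC))
print(r.sense()['eef_pos'],r.sense()['contact_force'])
for n,i0,i in(("top",cv2.imread("pics/top2.png"),t),("scene",cv2.imread("pics/scene2.png"),q)):
    d=cv2.absdiff(i0,np.ascontiguousarray(i[:,:,::-1])).max(2)
    print(n,"mould diff",(d[195:280,220:300] if n=="top" else d[200:285,225:300]).mean())
E
```

```text
[ 482.43230961 -252.95691478  196.70175987] [-0.34506469 -0.21773295 -0.42026911]
top mould diff 12.145882352941177
scene mould diff 5.338666666666667
```

View pics/f.png

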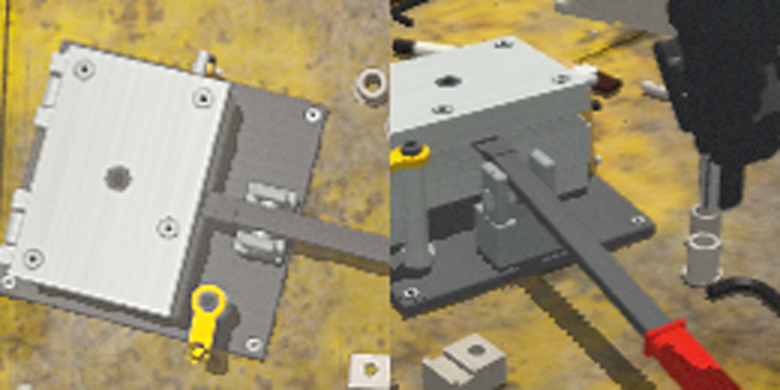

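With the tool clear, the plate still stands open, the bar lies low in its fulcrum and the strap is clear. I'm handing the job in.

```bash
python3 -c "
from rig import r
print(r.sign_off())"
```

```text
the job is handed in; nothing more can be done
None
```

The job is handed in at about 13 s: the strap is swung clear of the plate, and with the bar let go the raised plate stayed open. The last pictures don't show the brass stay itself, so I infer it snapped in from the plate holding.

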